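Lock the battery hatch of an upturned robot mower

ROBOT

A 6-joint arm with a two-finger parallel gripper is mounted at the origin on the work surface. World frame = base frame: x ahead of the robot, y to its left, z up, the work surface at z = 0. Lengths are in mm, angles in rad, forces in N, time in s.
With the tool pointing down it reaches from about 400 to 925 mm from the base axis. Payload 12.5 kg.
Tool frame: the origin (TCP) lies at the very end of the fingers, on their centre line; the grasp point (between the pads) lies 19 mm behind it; z points along the fingers, y is the line along which they close (so a half turn about z gives the same grasp; the last joint's range is limited). The gripper opens to 95 mm and grips with 3 to 60 N. Pads are 20 mm wide; open, the fingers measure 119 mm over their backs; the gripper's body (75 mm by 180 mm) begins 59 mm behind the grasp point.
Start: joints at [-1.423, 0.491, 1.559, -0, 1.092, -0.106], TCP at [156.95, -604.991, 214.661] pointing down, gripper open.
Joint ranges: [-3.1, 3.1], [-0.84, 2.19], [0.05, 2.79], [-1.13, 4.28], [0.06, 2.93], [-2.69, 2.69]. Speed limits (rad/s): [2.22, 2.22, 2.79, 3.14, 3.14, 3.14].

INTERFACE

Orientations are given as a unit quaternion [x, y, z, w].
In Python, from rig import arm gives the robot as it stands.
- The arm moves only by the tool play_rows, never from a script. Its argument "deltas" is a list of rows, each a list of 7 numbers: the shift along the world's x, y, z in m, then the turn, a rotation vector about the world's x, y, z in degrees, then the finger opening in m, from 0 to 0.0951. A call has 1 to 8 rows; each row shifts and turns the commanded pose from where the row before left it; what a row does not reach is not made up. A row lasts 1/12 s, in which the tool goes at most 41.7 mm and 7.16 degrees, less where a joint would pass 70% of its speed; a pose out of reach is approached as far as the arm can. A call is refused whole if a number of a shift passes 0.0417 or a number of a turn 7.16, either way. A call with a gripper value outside its range is refused whole. The fingers move at their own pace and stop on an object; "force" is the grip in N (left out, the last holds). Time passes only in rows, so rows that do not move let the fingers close. It gives the time, the measured TCP pose, the force, the opening and the grip force at its end, in the units of the state.
- arm.state(): the state, without advancing time (a new reading comes with each control period).
- arm.get_image(name): name is "side" or "top"; returns a dict with "color" (384x512x3 uint8, red, green, blue), "K" (3x3 intrinsics, pixels), "xyz" and "rotation" of the camera in the world. Camera axes: x right, y down, z forward; pixel columns grow to the right and rows downward; lengths in mm; the calibration is good to about 2 mm. A picture is of the moment at which its call begins. There is no depth.
- arm.hand_in(): hands the job in; it is judged then, once.
Trained networks look in a picture, given as the dict that the camera call returned (one of the last four; its "shot" number tells which), for a name from the list of things; names that differ only in an ending like _2 or _b are one class to them, and where a whole thing is asked for, a point or a joint stands for the part that bears it (a point fixed in the world has none). Each returns a list of dicts, best first, with "p" (0 to 1); they miss things now and then, are a little off and sometimes report something else, mostly with a low value. They report only what shows in the picture. A call takes as long as a camera call.
- arm.find_in(picture, name): "rect" ([left, top, right, bottom] in pixels, round what is visible of it).
- arm.tip_of(picture, name): "pixel" ([column, row] in pixels: a listed point, or the origin of a listed thing).
The state is a dict: "time": time; "joint_pos": joint angles; "dq": joint speeds; "joint_efforts": joint torques, N m; "tool_pos": TCP position; "ee_rot": TCP orientation; "contact_force": force on the tool from outside, world axes, zero at the start; "wrist_torque": the same for the moment, N m; "grip_width": finger opening in mm; "grasp_force": force on a finger pad.
Only numpy, scipy, OpenCV 4.12 (cv2) and the standard library are available. Lean on these libraries where they do the work, as an engineer would, in place of code of your own. Each camera call takes 0.05 s, during which the arm holds its last target. There are 200 camera calls.

TASK

The robot mower lies upside down on the bench and its battery hatch stands ajar on its sprung hinge. With a fingertip in the slot of each of the hatch's two round quarter-turn fasteners, press the hatch down flush and turn the fastener clockwise a quarter turn to its stop, so that both are locked and the hatch stays shut by itself when you let go. Pick nothing up, and leave the loose things on and around the mower where they are.

Things in the scene. Friction and masses are not known exactly. Their poses are not given: they have to be found in the camera images.
- mower: fixed, upside down, 420 wide (its x), 620 long (its y, nose at +y); origin on the bench under its centre. Chassis plate, level with the shut hatch, is 165 above the bench; above it stand the skirt 12, drive wheels beside the hatch 48 (90 or more from the fasteners' axes), castors 56, cutting disc 22. Hatch, 158 (x) by 224 (y), in the rear half (-y), hinged at its far (+x) edge
- cam_left_slot (a point): left fastener (+y, seen from the robot): point on its turning axis, level with its top face. A round plain-metal head, 78 across, flush in the hatch, with one straight finger slot through its centre: 28 wide, 14 deep, 78 long, flat floor, ends closed by the hatch. The frame turns with it: x along the slot, y across, z up out of the head. Turned by closed fingertips in the slot near one end, about 22 off the axis
- cam_right_slot (a point): right fastener (-y, seen from the robot): point on its turning axis, level with its top face. A round plain-metal head, 78 across, flush in the hatch, with one straight finger slot through its centre: 28 wide, 14 deep, 78 long, flat floor, ends closed by the hatch. The frame turns with it: x along the slot, y across, z up out of the head. Turned by closed fingertips in the slot near one end, about 22 off the axis
- hatch_edge (a point): middle of the hatch's free front edge (towards the robot), at its top face; 165 above the bench when shut
- hatch (a joint): hatch opening, rad: 0 = shut on its stop, flush with the chassis plate; a spring lifts it to a stop at 0.15 (fasteners then about 15 higher, tilted with it). Hinge line at chassis height, 102 behind the fasteners' axes, which are 112 apart. About 3 N down on a fastener shuts it; with a cam locked it rests at about 0.01
- cam_left (a joint): left fastener's angle, rad: 0 = open (slot square to the hatch's front edge), grows clockwise seen from above, 1.571 = locked (slot parallel to that edge); hard stops at both. Starts at 0 to 0.5. Turns against 0.12 N m of friction, stays put. From about 0.9 its hidden cam tongue passes under a striker bar, only if the hatch is held right down; turned with the hatch up it fouls the bar
- cam_right (a joint): right fastener's angle, rad: 0 = open (slot square to the hatch's front edge), grows clockwise seen from above, 1.571 = locked (slot parallel to that edge); hard stops at both. Starts at 0 to 0.5. Turns against 0.12 N m of friction, stays put. From about 0.9 its hidden cam tongue passes under a striker bar, only if the hatch is held right down; turned with the hatch up it fouls the bar
- screw_tin: small open aluminium tin of screws, 48 across, 30 tall, standing on the mower's chassis behind the hatch; origin under its centre
- socket: steel socket, 24 across, 34 tall, standing on the mower's chassis between the cutting disc and the near drive wheel; origin under its centre
- grass_brush: black hand brush, 150 long, 42 wide, 20 high, lying on the chassis at the mower's nose; origin under its middle
- battery_pack: dark battery block 100 x 70 x 45, lying on the bench to the right of the mower; origin under its centre
- mug: white mug, 80 across, 92 tall, on the bench to the right; origin under its centre
- drill_driver: black cordless drill lying on its side, about 220 x 180 x 50 high, on the bench to the right; origin under its body
- spare_castor: small black plastic wheel lying flat, 72 across, 33 thick, on the bench to the right of the mower; origin under its centre

How it is judged:
By the outcome, as a careful person would: the job done as asked, in the order asked, and still so for the second after the job is handed in, with the robot touching nothing.
It also fails if it takes over 58 s, if anything falls off the work surface, if the arm or the gripper's body presses on something with over 40 N, if the wrist force passes 120 N, or if a joint passes its speed limit or range.

## Working session

There is one attempt and no reset: what is moved stays moved. The work goes in short steps, Python scripts to look and compute and a tool call to move; the robot and the scene stay as the last step left them, time stands still between calls to the robot, and variables do not carry over. Pictures are saved under pics/ and viewed, at most 10 in all, crops included, and the job is handed in when it is done.

Besides the shell and the picture viewer there is one more tool, called after "Request:" in YAML: its name, and indented under it one key for each argument. play_rows: Moves the arm, as the interface text tells. Its arguments: {"type":"object","properties":{"deltas":{"type":"array"},"force":{"type":"number"}},"required":["deltas"]}

```bash
mkdir -p pics
cat > h.py <<'E'
from rig import arm
import numpy as np, cv2
def px2w(p,pic,z):
    K=np.array(pic["K"]);R=np.array(pic["rotation"]);c=np.array(pic["xyz"])
    d=R@np.linalg.solve(K,[p[0],p[1],1]); return c+d*(z-c[2])/d[2]
def tri(pts):
    A=np.zeros((3,3));b=np.zeros(3)
    for p,pic in pts:
        R=np.array(pic["rotation"]);c=np.array(pic["xyz"])
        d=R@np.linalg.solve(np.array(pic["K"]),[p[0],p[1],1]);d/=np.linalg.norm(d)
        M=np.eye(3)-np.outer(d,d);A+=M;b+=M@c
    return np.linalg.solve(A,b)
E
python3 - <<'E'
from h import *
s=arm.state();print(s)
P={n:arm.get_image(n) for n in("top","side")}
for n,p in P.items():
    cv2.imwrite(f"pics/{n}0.png",p["color"][:,:,::-1]);print(n,p["xyz"],p["rotation"])
for o in["cam_left_slot","cam_right_slot","hatch_edge","mower"]:
    r={}
    for n,p in P.items():
        t=arm.tip_of(p,o);print(o,n,[(np.round(x["pixel"],1),round(x["p"],2)) for x in t[:3]])
        if t:r[n]=(t[0]["pixel"],p); print(px2w(t[0]["pixel"],p,175).round(1))
    if len(r)==2:print(tri(r.values()).round(1))
E
```

```text
{'time': 0.0, 'joint_pos': array([-1.42260478e+00,  4.91579301e-01,  1.55944586e+00, -2.76538383e-06,
        1.09170355e+00, -1.05600930e-01]), 'dq': array([-1.52129944e-03, -2.54407284e-03,  9.72282892e-04,  1.22464261e-05,
        1.00390984e-03,  4.59613752e-04]), 'joint_efforts': array([-2.19605492e-03, -6.12654305e+01, -2.58188635e+01,  6.91383239e-02,
        4.80959541e-02, -8.72404007e-05]), 'tool_pos': array([ 156.9076801 , -604.73246345,  214.05072212]), 'ee_rot': array([ 9.91959230e-01,  1.26556565e-01, -1.33218467e-05, -5.67875421e-04]), 'contact_force': array([ 0.58456551, -1.04116971, -0.02782511]), 'wrist_torque': array([-0.00221604,  0.02765721, -0.04602554]), 'grasp_force': 0.0, 'grip_width': 95.26701758663143}
top [ 260.661787    -45.56805772 1532.1875724 ] [ 0.71843555 -0.68749651  0.07087812 -0.07858247]
side [ 361.35665945  846.97597313 1184.94346485] [-0.11510074  0.93036985 -0.3460772   0.03734083]
cam_left_slot top [(array([225.2, 193.1]), 0.58)]Traceback (most recent call last):
  File "<stdin>", line 10, in <module>
  File "h.py", line 5, in px2w
    d=R@np.linalg.solve(K,[p[0],p[1],1]); return c+d*(z-c[2])/d[2]
      ~^~~~~~~~~~~~~~~~~~~~~~~~~~~~~~~~~
ValueError: matmul: Input operand 1 has a mismatch in its core dimension 0, with gufunc signature (n?,k),(k,m?)->(n?,m?) (size 3 is different from 4)
```

View pics/top0.png

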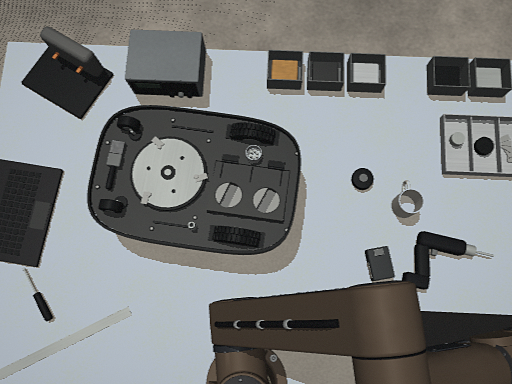

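View pics/side0.png

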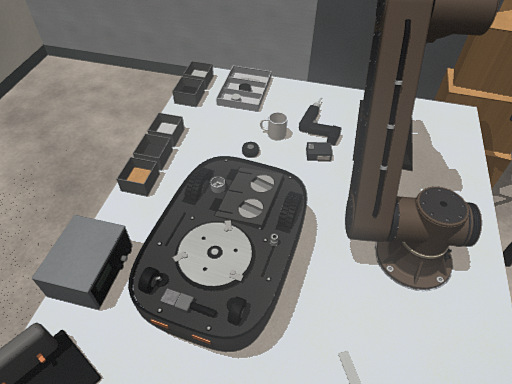

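The top view shows the mower with its two metal heads near (228,195) and (266,200). In the side view they are near (251,208) and (263,183). The rotation is a quaternion, so I'll fix the helper.

```bash
sed -i '1i from scipy.spatial.transform import Rotation as Ro' h.py; sed -i 's/R=np.array(pic\["rotation"\])/R=Ro.from_quat(pic["rotation"]).as_matrix()/' h.py
python3 - <<'E'
from h import *
P={n:arm.get_image(n) for n in("top","side")}
for o in["cam_left_slot","cam_right_slot","hatch_edge","mower","screw_tin","socket"]:
    r={}
    for n,p in P.items():
        t=arm.tip_of(p,o);print(o,n,[(np.round(x["pixel"],1),round(x["p"],2)) for x in t[:3]])
        if t:r[n]=(t[0]["pixel"],p); print(px2w(t[0]["pixel"],p,180).round(1))
    if len(r)==2:print('tri',tri(r.values()).round(1))
a=P["top"]["color"][165:230,195:305,::-1];b=P["side"]["color"][160:230,215:310,::-1]
a=cv2.resize(a,(770,455),interpolation=3)
cv2.imwrite("pics/c1.png",a);cv2.imwrite("pics/c2.png",cv2.resize(b,(760,560),interpolation=3))
E
```

```text
cam_left_slot top [(array([226.4, 197.2]), 0.74), (array([402.6, 204.6]), 0.16)]
[541.3  80.5 180. ]
cam_left_slot side [(array([250.6, 207.6]), 0.7)]
[550.1  75.8 180. ]
tri [544.8  80.1 184.6]
cam_right_slot top [(array([265.8, 201.3]), 0.85)]
[534.  -35.7 180. ]
cam_right_slot side [(array([260.9, 185.9]), 0.71)]
[539.5 -20.6 180. ]
tri [540.1 -35.6 162. ]
hatch_edge top [(array([243. , 213.1]), 0.9)]
[496.   29.2 180. ]
hatch_edge side [(array([274.5, 197.3]), 0.57), (array([274.5, 134.1]), 0.52)]
[486.1  16.  180. ]
tri [488.6  28.5 196.3]
mower top [(array([204.7, 191.8]), 0.88)]
[554.7 145.4 180. ]
mower side []
screw_tin top [(array([251.6, 153.8]), 0.68)]
[677.3  13.1 180. ]
screw_tin side [(array([218.3, 185.2]), 0.56)]
[675.8  11.2 180. ]
tri [675.8  13.  182.3]
socket top [(array([268.2, 200. ]), 0.61), (array([191.6, 224. ]), 0.5)]
[538.2 -42.6 180. ]
socket side [(array([270.7, 241.1]), 0.64), (array([247.8, 152.9]), 0.46)]
[462.2 182.8 180. ]
tri [ 546.1  -33.7 -124.2]
```

View pics/c1.png

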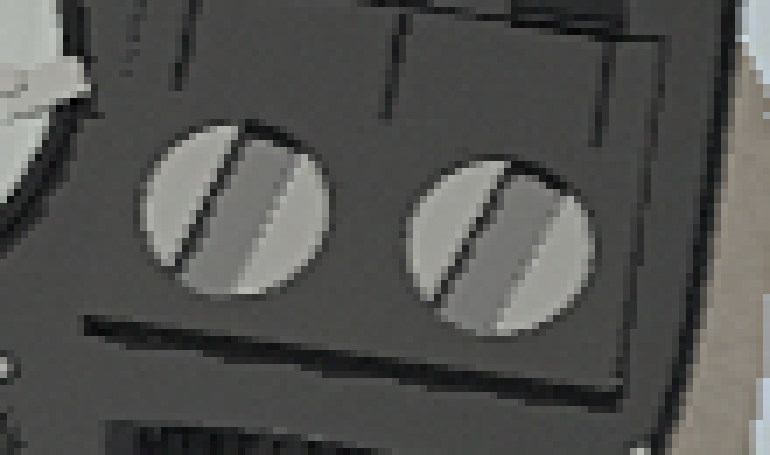

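The crop shows both heads, left at pixel (228.1,194.5) and right at (265.9,199.6). The slots lean about 24° and 28° from image-up, and the hatch edge is tilted about 8°. So the cams start near 0.28 and 0.35. Next I'll refine the centres in both views.

Run:
```python
from h import *
P={n:arm.get_image(n) for n in("top","side")}
seed={"top":[(228,195),(266,200)],"side":[(251,208),(262,184)]}
for i in(0,1):
    r=[]
    for n,p in P.items():
        g=cv2.cvtColor(p["color"],cv2.COLOR_RGB2GRAY);g=cv2.resize(g,None,fx=4,fy=4,interpolation=2)
        m=(g>95).astype(np.uint8);x,y=seed[n][i]
        k,l,st,c=cv2.connectedComponentsWithStats(m)
        # join comps near seed
        ok=np.zeros_like(m)
        for j in range(1,k):
            if np.hypot(*(c[j]/4-[x,y]))<14 and 80<st[j,4]<8000: ok[l==j]=1
        q=cv2.convexHull(cv2.findNonZero(ok));e=cv2.fitEllipse(q);pc=(np.array(e[0])+.5)/4-.5
        print(n,pc.round(1),np.round(np.array(e[1])/4,1),px2w(pc,p,180).round(1));r.append((pc,p))
    print('tri',tri(r).round(1))
t=P["top"];f=lambda a,b:px2w((195+a/7-.5,165+b/7-.5),t,180)
for a,b in[((178,268),(243,125)),((435,305),(510,165)),((85,322),(620,400)),((238,285),(292,160)),((498,325),(555,205))]:
    d=f(*b)-f(*a);print(np.degrees(np.arctan2(d[1],d[0])).round(1),np.linalg.norm(d).round(0))
```

```text
top [228.1 194.6] [24.6 26.8] [549.3  75.9 180. ]
side [250.3 207.9] [19.4 25. ] [550.8  77.3 180. ]
tri [550.4  76.  178.2]
top [265.8 199.9] [25.  26.7] [538.1 -35.5 180. ]
side [261.8 182.9] [17.6 24. ] [539.4 -34.2 180. ]
tri [539.1 -35.5 178.4]
-20.6 67.0
-25.1 68.0
-95.9 225.0
-19.7 58.0
-22.6 57.0
```

View pics/c2.png

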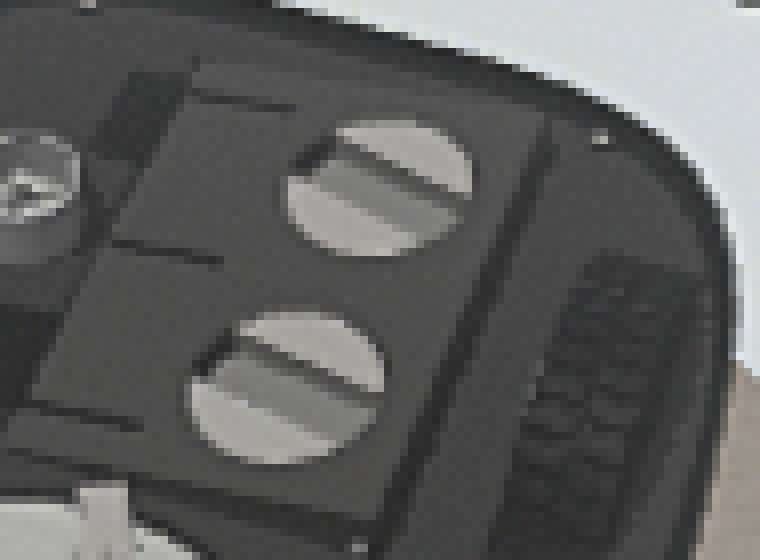

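The side crop shows the same picture: heads at crop pixels (290,387) and (380,187), slots clear, hatch slightly up. The two views agree to about 1.5 mm. Left centre is (550,76) and right is (539,-35). The slots lie at -20° and -24°, and locked is -96°. Now I'll move.

Request:
play_rows:
  deltas:
    - [0.022, 0.025, 0.012, 0, 0, 6.9, 0]
    - [0.022, 0.025, 0.012, 0, 0, 6.9, 0]
    - [0.022, 0.025, 0.012, 0, 0, 6.9, 0]
    - [0.022, 0.025, 0.012, 0, 0, 6.9, 0]
    - [0.022, 0.025, 0.012, 0, 0, 6.9, 0]
    - [0.022, 0.025, 0.012, 0, 0, 6.9, 0]
    - [0.022, 0.025, 0.012, 0, 0, 6.9, 0]
    - [0.022, 0.025, 0.012, 0, 0, 6.9, 0]
  force: 20

```text
time: 1.62
tool_pos: [333.7, -403.6, 311.4]
ee_rot: [0.819, 0.574, 0.0, 0.0]
contact_force: [-0.2, -0.6, 0.6]
grip_width: 47.5
grasp_force: 0.0
```

Request:
play_rows:
  deltas:
    - [0.015, 0.035, 0, 0, 0, 0, 0]
    - [0.015, 0.035, 0, 0, 0, 0, 0]
    - [0.015, 0.035, 0, 0, 0, 0, 0]
    - [0.015, 0.035, 0, 0, 0, 0, 0]
    - [0.015, 0.035, 0, 0, 0, 0, 0]
    - [0.015, 0.035, 0, 0, 0, 0, 0]
    - [0.015, 0.035, 0, 0, 0, 0, 0]
    - [0.015, 0.035, 0, 0, 0, 0, 0]

```text
time: 2.28
tool_pos: [453.3, -123.1, 311.0]
ee_rot: [0.82, 0.572, 0.0, 0.0]
contact_force: [1.1, -0.5, 0.2]
grip_width: 0.9
grasp_force: 0.0
```

Request:
play_rows:
  deltas:
    - [0.013, 0.035, -0.01, 0, 0, 0, 0]
    - [0.013, 0.035, -0.01, 0, 0, 0, 0]
    - [0.013, 0.035, -0.01, 0, 0, 0, 0]
    - [0.013, 0.035, -0.01, 0, 0, 0, 0]
    - [0.013, 0.035, -0.01, 0, 0, 0, 0]
    - [0.012, 0.034, -0.02, 0, 0, 0, 0]
    - [0, 0, -0.02, 0, 0, 0, 0]
    - [0, 0, 0, 0, 0, 0, 0]

```text
time: 2.95
tool_pos: [528.7, 85.6, 217.3]
ee_rot: [0.82, 0.573, -0.002, -0.001]
contact_force: [0.2, -0.5, -0.6]
grip_width: 0.5
grasp_force: 0.0
```

Request:
play_rows:
  deltas:
    - [0.001, -0.002, -0.015, 0, 0, 0, 0]
    - [0, 0, -0.015, 0, 0, 0, 0]
    - [0, 0, -0.008, 0, 0, 0, 0]
    - [0, 0, -0.008, 0, 0, 0, 0]
    - [0, 0, 0, 0, 0, 0, 0]

```text
time: 3.37
tool_pos: [530.6, 81.4, 174.1]
ee_rot: [0.821, 0.571, -0.001, -0.0]
contact_force: [0.4, 0.8, 0.8]
grip_width: 0.6
grasp_force: 0.0
```

Run:
```python
from h import *
p=arm.get_image("side");cv2.imwrite("pics/d1.png",cv2.resize(p["color"][130:240,190:340,::-1],(750,550),interpolation=3))
s=arm.state();print(s["tool_pos"],s["contact_force"])
```

```text
[530.9294356   81.57696819 174.82243183] [ 0.43744218 -0.32106039 -0.19607888]
```

View pics/d1.png

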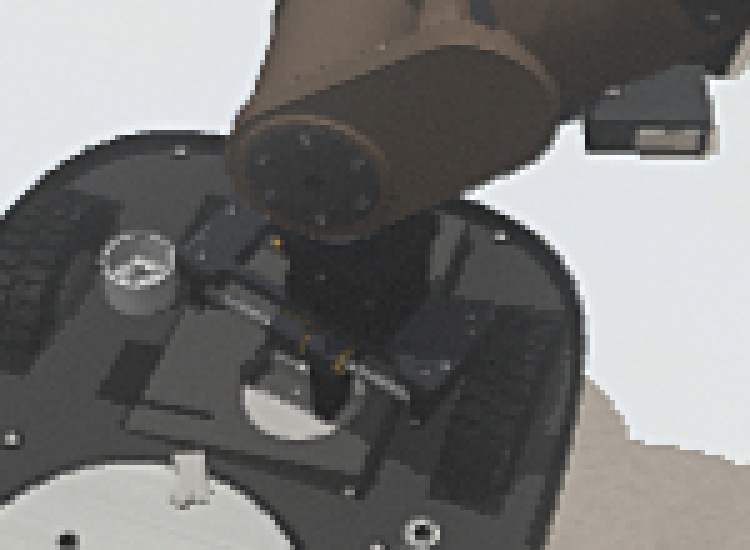

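The view shows the closed tip at crop pixel (332,400), in the near end of the left slot, with no contact. The tool is about 2 mm low in y. I'll correct that and press down.

Request:
play_rows:
  deltas:
    - [-0.001, 0.002, -0.005, 0, 0, 0, 0]
    - [0, 0, -0.005, 0, 0, 0, 0]
    - [0, 0, -0.005, 0, 0, 0, 0]
    - [0, 0, -0.004, 0, 0, 0, 0]
    - [0, 0, 0, 0, 0, 0, 0]

```text
time: 3.83
tool_pos: [530.0, 84.0, 155.1]
ee_rot: [0.82, 0.572, -0.0, 0.0]
contact_force: [2.1, -1.1, 2.5]
grip_width: 0.4
grasp_force: 1.3
```

Request:
play_rows:
  deltas:
    - [0, 0, -0.003, 0, 0, 0, 0]
    - [0, 0, -0.002, 0, 0, 0, 0]
    - [0, 0, 0, 0, 0, 0, 0]

```text
time: 4.08
tool_pos: [530.4, 84.0, 151.0]
ee_rot: [0.82, 0.572, 0.0, 0.0]
contact_force: [0.2, -0.4, 8.2]
grip_width: 0.4
grasp_force: 3.9
```

Request:
play_rows:
  deltas:
    - [0, 0, -0.002, 0, 0, 0, 0]
    - [0, 0, 0, 0, 0, 0, 0]
    - [0, 0, 0, 0, 0, 0, 0]

```text
time: 4.33
tool_pos: [530.5, 84.0, 150.3]
ee_rot: [0.82, 0.572, 0.001, 0.001]
contact_force: [-3.1, -1.0, 20.8]
grip_width: 0.0
grasp_force: 10.3
```

The hatch is flush with the tip on the slot floor at 20 N. Next I'll work out the arc, leading by the slot clearance.

```bash
cat > arc.py <<'E'
import numpy as np,sys
cx,cy,s0,x,y=map(float,sys.argv[1:6]);n=12
p=np.array([x,y])
for i in range(1,n+1):
    s=np.radians(s0+(-95.7-s0)*i/n);lead=min(5.5,1.2*i)
    u=np.array([np.cos(s),np.sin(s)]);t=np.array([-u[1],u[0]])  # near end -22u moves clockwise along +t
    q=np.array([cx,cy])-22*u+lead*t
    d=q-p;print(i,(d/1000).round(4),round((-95.7-s0)/n,2));p+=d.round(1)
print(p)
E
python3 arc.py 550.8 76.1 -20.2 530.2 83.9; python3 arc.py 539.7 -35.3 -24 519.6 -26.4
```

```text
1 [0.0014 0.0031] -6.29
2 [0.002 0.003] -6.29
3 [0.0024 0.0028] -6.29
4 [0.0028 0.0023] -6.29
5 [0.0027 0.0017] -6.29
6 [0.0023 0.0009] -6.29
7 [0.0024 0.0006] -6.29
8 [0.0025 0.0004] -6.29
9 [0.0024 0.0001] -6.29
10 [ 0.0025 -0.0002] -6.29
11 [ 0.0025 -0.0004] -6.29
12 [ 0.0024 -0.0008] -6.29
[558.5  97.4]
1 [0.0016 0.0031] -5.98
2 [0.0021 0.0029] -5.98
3 [0.0024 0.0025] -5.98
4 [0.0028 0.0021] -5.98
5 [0.0027 0.0015] -5.98
6 [0.0022 0.0008] -5.98
7 [0.0023 0.0005] -5.98
8 [0.0024 0.0003] -5.98
9 [0.0023 0.0001] -5.98
10 [ 0.0024 -0.0002] -5.98
11 [ 0.0023 -0.0005] -5.98
12 [ 0.0023 -0.0007] -5.98
[547.4 -14. ]
```

Request:
play_rows:
  deltas:
    - [0.0014, 0.0031, 0, 0, 0, -6.3, 0]
    - [0.002, 0.003, 0, 0, 0, -6.3, 0]
    - [0.0024, 0.0028, 0, 0, 0, -6.3, 0]
    - [0.0028, 0.0023, 0, 0, 0, -6.3, 0]
    - [0.0027, 0.0017, 0, 0, 0, -6.3, 0]
    - [0.0023, 0.0009, 0, 0, 0, -6.3, 0]

```text
time: 4.83
tool_pos: [542.4, 94.5, 150.2]
ee_rot: [0.962, 0.273, -0.002, 0.002]
contact_force: [-13.7, -28.3, 28.5]
grip_width: 0.6
grasp_force: 25.5
```

Request:
play_rows:
  deltas:
    - [0, 0, 0, 0, 0, 0, 0]
    - [0, 0, 0, 0, 0, 0, 0]

```text
time: 5.0
tool_pos: [542.5, 94.6, 150.3]
ee_rot: [0.961, 0.275, -0.002, 0.002]
contact_force: [-11.2, -26.9, 27.4]
grip_width: 0.6
grasp_force: 25.4
```

Run:
```python
from h import *
s=arm.state();print(s["tool_pos"],s["contact_force"],s["wrist_torque"])
p=arm.get_image("top");cv2.imwrite("pics/e1.png",cv2.resize(p["color"][155:240,185:315,::-1],(780,510),interpolation=3))
```

```text
[542.50312992  94.58644193 150.25375744] [-11.2383948  -26.94389059  27.44920085] [-4.75624362  1.99921632 -0.369978  ]
```

View pics/e1.png

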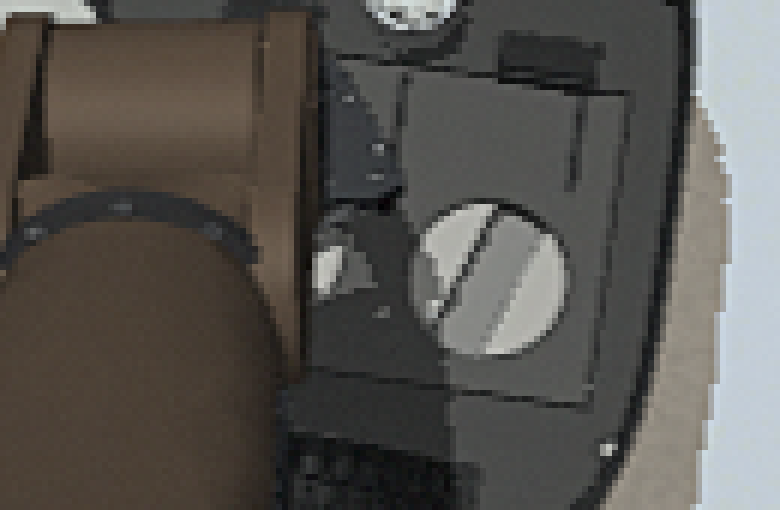

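The view shows the hatch now flush (no dark gap). The left head's far slot end is swung to about crop (330,215), so the cam is turning. I'll continue.

Request:
play_rows:
  deltas:
    - [0.0024, 0.0002, 0, 0, 0, -6.3, 0]
    - [0.0025, 0.0, 0, 0, 0, -6.3, 0]
    - [0.0024, -0.0003, 0, 0, 0, -6.3, 0]

```text
time: 5.3
tool_pos: [549.2, 95.6, 150.3]
ee_rot: [0.994, 0.111, -0.002, 0.001]
contact_force: [-15.2, -14.9, 28.2]
grip_width: 0.3
grasp_force: 25.1
```

Request:
play_rows:
  deltas:
    - [0.0025, -0.0004, 0, 0, 0, -6.3, 0]
    - [0.0025, -0.0006, 0, 0, 0, -6.3, 0]
    - [0.0024, -0.0008, 0, 0, 0, -6.3, 0]
    - [0, 0, 0, 0, 0, 0, 0]

```text
time: 5.63
tool_pos: [554.5, 95.9, 150.1]
ee_rot: [0.999, -0.055, -0.004, 0.0]
contact_force: [-25.4, -2.0, 32.2]
grip_width: 0.7
grasp_force: 27.1
```

Request:
play_rows:
  deltas:
    - [0.0015, 0, 0, 0, 0, -2, 0]
    - [0.0015, 0, 0, 0, 0, -2, 0]
    - [0, 0, 0, 0, 0, 0, 0]
    - [0, 0, 0, 0, 0, 0, 0]

```text
time: 5.97
tool_pos: [554.9, 96.5, 149.9]
ee_rot: [0.996, -0.086, -0.007, 0.001]
contact_force: [-36.2, 1.5, 38.0]
grip_width: 0.4
grasp_force: 32.5
```

Request:
play_rows:
  deltas:
    - [0.002, 0, 0, 0, 0, 0, 0]
    - [0.001, 0, 0, 0, 0, 0, 0]
    - [0, 0, 0, 0, 0, 0, 0]

```text
time: 6.22
tool_pos: [555.1, 96.5, 149.7]
ee_rot: [0.996, -0.085, -0.01, 0.001]
contact_force: [-49.0, 1.2, 46.5]
grip_width: 0.3
grasp_force: 38.3
```

It is hard against the stop. I'll ease back, lift and check.

Request:
play_rows:
  deltas:
    - [-0.004, 0, 0.001, 0, 0, 2, 0]
    - [-0.004, 0, 0.002, 0, 0, 2, 0]
    - [-0.001, 0, 0.01, 0, 0, 0, 0]
    - [0, 0, 0.025, 0, 0, 0, 0]
    - [0, 0, 0.035, 0, 0, 0, 0]
    - [-0.02, -0.03, 0.035, 0, 0, 6, 0]
    - [-0.02, -0.035, 0, 0, 0, 6, 0]
    - [-0.01, -0.035, 0, 0, 0, 6, 0]

```text
time: 6.88
tool_pos: [507.5, 0.7, 252.4]
ee_rot: [0.994, 0.109, 0.001, 0.0]
contact_force: [0.6, -0.3, -0.2]
grip_width: 0.5
grasp_force: 0.0
```

Run:
```python
from h import *
s=arm.state();print(s["tool_pos"],s["contact_force"])
p=arm.get_image("top");a=cv2.resize(p["color"][165:230,195:305,::-1],(495,292),interpolation=3)
p=arm.get_image("side");b=cv2.resize(p["color"][150:240,200:320,::-1],(389,292),interpolation=3)
cv2.imwrite("pics/f1.png",cv2.resize(np.hstack([a,b]),(795,262)))
```

```text
[507.50590342   0.70626004 252.44380178] [ 0.55237846 -0.25877892 -0.22749478]
```

View pics/f1.png

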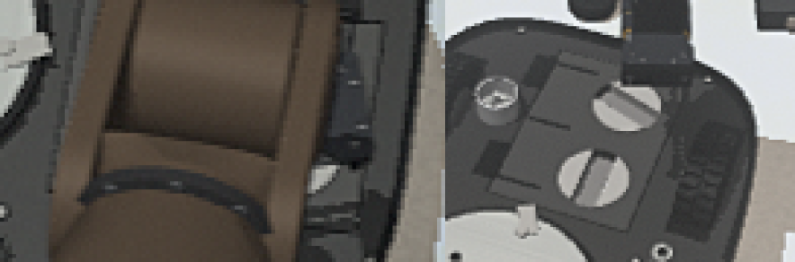

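The side view shows the hatch down flush and the left slot near (590,180), roughly parallel to the edge. To check that angle precisely I'll rectify the side view.

```bash
cat > rect.py <<'E'
from h import *
import sys
p=arm.get_image("side");K=np.array(p["K"]);R=Ro.from_quat(p["rotation"]).as_matrix();c=np.array(p["xyz"])
# view: col = (160-y)*3, row=(640-x)*3 ; x 460..640, y -100..160
def pr(x,y):
    v=K@(R.T@(np.array([x,y,165])-c));return v[:2]/v[2]
W=[(640,160),(640,-100),(460,-100),(460,160)]
H=cv2.getPerspectiveTransform(np.float32([pr(*w) for w in W]),np.float32([[(160-y)*3,(640-x)*3] for x,y in W]))
o=cv2.warpPerspective(p["color"],H,(780,540),flags=cv2.INTER_CUBIC)[:,:,::-1].copy()
cv2.imwrite(sys.argv[1],o)
E
python3 rect.py pics/r1.png
```

```text
(no output)
```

View pics/r1.png

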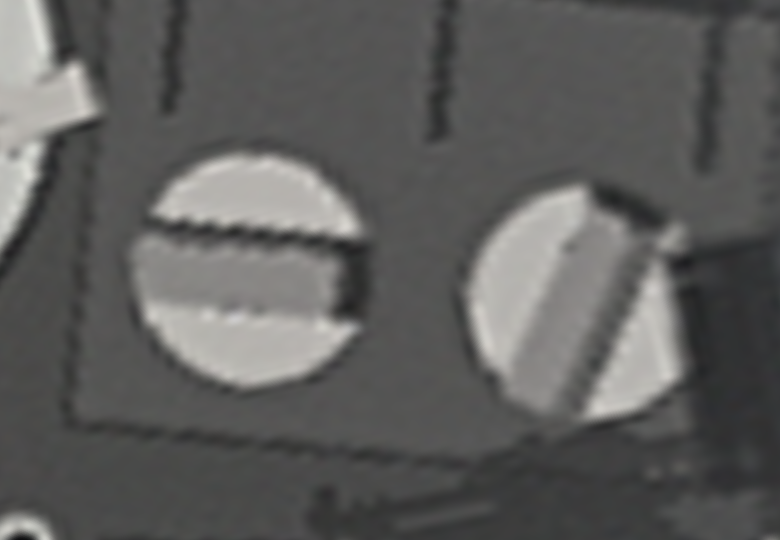

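Rectified, the left slot lies at 5.8° and the hatch edge at 6.2°, so the left cam is locked and flush. The right centre is at rect pixel (580,300), world (540,-34), with its slot lean about 23.5°. Now the right fastener.

Request:
play_rows:
  deltas:
    - [0.0015, -0.003, 0, 0, 0, 6.7, 0]
    - [0.0015, -0.003, 0, 0, 0, 6.7, 0]
    - [0.0015, -0.003, 0, 0, 0, 6.7, 0]
    - [0.0015, -0.003, -0.01, 0, 0, 6.7, 0]
    - [0.0015, -0.003, -0.01, 0, 0, 6.7, 0]
    - [0.0015, -0.004, -0.02, 0, 0, 6.7, 0]
    - [0.0015, -0.004, -0.02, 0, 0, 6.7, 0]
    - [0.0015, -0.0033, -0.015, 0, 0, 6.7, 0]

```text
time: 7.7
tool_pos: [520.8, -24.4, 174.2]
ee_rot: [0.839, 0.544, -0.0, -0.001]
contact_force: [0.3, -0.7, 0.6]
grip_width: 0.6
grasp_force: 0.0
```

Request:
play_rows:
  deltas:
    - [0, 0, 0, 0, 0, 0, 0]
    - [0, 0, 0, 0, 0, 0, 0]

```text
time: 7.87
tool_pos: [520.9, -24.6, 175.3]
ee_rot: [0.841, 0.541, -0.001, -0.001]
contact_force: [1.0, -0.6, -0.1]
grip_width: 0.3
grasp_force: 0.0
```

Request:
play_rows:
  deltas:
    - [-0.001, -0.001, -0.006, 0, 0, 0, 0]
    - [0, 0, -0.006, 0, 0, 0, 0]
    - [0, 0, -0.005, 0, 0, 0, 0]
    - [0, 0, -0.005, 0, 0, 0, 0]
    - [0, 0, 0, 0, 0, 0, 0]

```text
time: 8.28
tool_pos: [519.6, -26.2, 153.1]
ee_rot: [0.84, 0.542, -0.0, -0.0]
contact_force: [-0.1, 0.1, -0.1]
grip_width: 0.3
grasp_force: 0.0
```

Request:
play_rows:
  deltas:
    - [0, 0, -0.003, 0, 0, 0, 0]
    - [0, 0, -0.002, 0, 0, 0, 0]
    - [0, 0, 0, 0, 0, 0, 0]

```text
time: 8.53
tool_pos: [520.1, -26.3, 150.3]
ee_rot: [0.84, 0.543, 0.001, 0.001]
contact_force: [-6.0, 1.6, 21.8]
grip_width: 0.4
grasp_force: 10.8
```

Request:
play_rows:
  deltas:
    - [0.0016, 0.0031, 0, 0, 0, -6, 0]
    - [0.0021, 0.0029, 0, 0, 0, -6, 0]
    - [0.0024, 0.0025, 0, 0, 0, -6, 0]
    - [0.0024, 0.0018, 0, 0, 0, -6, 0]
    - [0.0023, 0.0012, 0, 0, 0, -6, 0]
    - [0.0022, 0.0008, 0, 0, 0, -6, 0]

```text
time: 9.03
tool_pos: [532.2, -16.8, 150.4]
ee_rot: [0.967, 0.254, -0.001, 0.002]
contact_force: [-14.1, -23.4, 21.8]
grip_width: 0.7
grasp_force: 22.8
```

Request:
play_rows:
  deltas:
    - [0.0023, 0.0005, 0, 0, 0, -6, 0]
    - [0.0024, 0.0003, 0, 0, 0, -6, 0]
    - [0.0023, 0.0001, 0, 0, 0, -6, 0]
    - [0.0024, -0.0002, 0, 0, 0, -6, 0]
    - [0.0023, -0.0005, 0, 0, 0, -6, 0]
    - [0.0023, -0.0007, 0, 0, 0, -6, 0]
    - [0, 0, 0, 0, 0, 0, 0]

```text
time: 9.62
tool_pos: [543.2, -15.4, 150.2]
ee_rot: [0.998, -0.058, -0.004, 0.001]
contact_force: [-26.5, -7.8, 31.5]
grip_width: 0.4
grasp_force: 25.7
```

Request:
play_rows:
  deltas:
    - [0.0015, 0, 0, 0, 0, -2, 0]
    - [0.0015, 0, 0, 0, 0, 0, 0]
    - [0.0015, 0, 0, 0, 0, 0, 0]
    - [0, 0, 0, 0, 0, 0, 0]

```text
time: 9.95
tool_pos: [543.6, -15.1, 149.9]
ee_rot: [0.997, -0.072, -0.008, 0.001]
contact_force: [-45.3, -9.9, 42.4]
grip_width: 0.5
grasp_force: 34.3
```

Request:
play_rows:
  deltas:
    - [-0.004, 0, 0.001, 0, 0, 2, 0]
    - [-0.003, 0, 0.002, 0, 0, 0, 0]
    - [0, 0, 0.01, 0, 0, 0, 0]
    - [0, 0, 0.025, 0, 0, 0, 0]
    - [0, 0, 0.035, 0, 0, 0, 0]
    - [-0.01, -0.03, 0.03, 0, 0, 0, 0]
    - [-0.01, -0.04, 0, 0, 0, 0, 0]
    - [-0.01, -0.04, 0, 0, 0, 0, 0]

```text
time: 10.62
tool_pos: [515.1, -123.9, 252.8]
ee_rot: [0.999, -0.054, 0.002, 0.001]
contact_force: [0.4, -0.3, -0.6]
grip_width: 0.3
grasp_force: 0.0
```

Request:
play_rows:
  deltas:
    - [-0.01, -0.04, 0, 0, 0, 0, 0]
    - [-0.01, -0.04, 0, 0, 0, 0, 0]
    - [-0.01, -0.04, 0, 0, 0, 0, 0]
    - [-0.01, -0.04, 0, 0, 0, 0, 0]
    - [0, 0, 0, 0, 0, 0, 0]
    - [0, 0, 0, 0, 0, 0, 0]

```text
time: 11.12
tool_pos: [474.2, -285.0, 250.5]
ee_rot: [0.998, -0.057, 0.0, 0.0]
contact_force: [0.1, 0.9, 0.3]
grip_width: 0.6
grasp_force: 0.0
```

```bash
python3 rect.py pics/r2.png
```

```text
(no output)
```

View pics/r2.png

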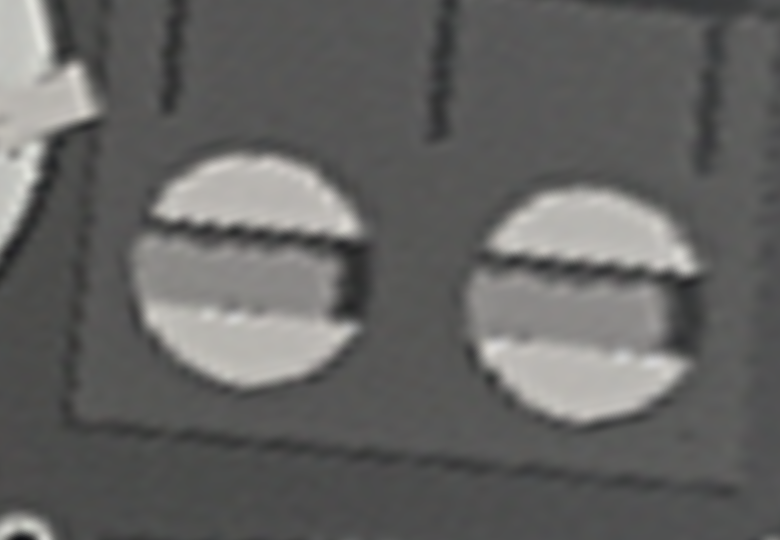

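Both slots lie parallel to the hatch edge: about 5.7° left, 5.0° right, and 5.9° for the edge. The hatch is flush and the arm is clear.

```bash
python3 -c "
from rig import arm
print(arm.hand_in())"
```

```text
the job is handed in; nothing more can be done
None
```

Both fasteners are turned clockwise to their stops and the hatch stays flush with the arm clear. I checked this in the final picture, and the job was handed in at about 11 s; no verdict came back.

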